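# Close the gluing clamp on a dowelled relief panel

### The job

A relief panel in two halves, with fresh glue on its dowels, lies in one lane of the two-lane clamp. Slide that lane's carriage forward by its red knob until the panel is against the end stop, its halves have closed up and the yellow sprung pad presses it gently, sunk about half way (about 7 N), then let go and leave it clamped. The plaster cracks if squeezed harder than about 15 N; do not touch the panel itself, and leave the other lane with the blue tile and everything else alone.

Things in the scene. Friction and masses are not known exactly. Their poses are not given: they have to be found in the camera images.
- clamp_bed: plywood bed of a two-lane gluing clamp, 360 (x) x 290 (y) x 18 mm, fixed to the table. Origin: centre of its underside. x is the closing direction (away from the robot, turned up to 0.35 rad). Lanes run along x at y = +75 mm (left) and -75 mm (right). Each has a steel end stop 80 wide, 30 mm high, its near face bolted anywhere from x = 100 to 130 mm, differently each time, not reported.
- carriage_left: aluminium carriage of the left lane, 50 (along) x 80 x 34 mm high. Origin: its middle, on the bed's top; x = closing direction. Slides up to 125 mm forward from its rearmost place (127 mm behind the bed's centre); starts 0 to 30 mm forward. Sliding it takes about 12 N against steady friction plus 10 N per m/s, plus what the pad presses; it stays where left.
- knob_left (a point): point in the left carriage's red knob, on its middle, 16 mm below its top. Knob: upright block 30 (along) x 22 (across) x 52 mm; top 104 mm, foot 52 mm, this point 88 mm above the table. The yellow pad's face (76 wide, 28 mm high) stands 49 mm ahead of this point at rest; it sinks up to 16 mm towards the carriage at 0.9 N per mm, then is solid.
- carriage_right: aluminium carriage of the right lane, 50 (along) x 80 x 34 mm high. Origin: its middle, on the bed's top; x = closing direction. Slides up to 125 mm forward from its rearmost place (127 mm behind the bed's centre); starts 0 to 30 mm forward. Sliding it takes about 12 N against steady friction plus 10 N per m/s, plus what the pad presses; it stays where left.
- knob_right (a point): point in the right carriage's red knob, on its middle, 16 mm below its top. Knob: upright block 30 (along) x 22 (across) x 52 mm; top 104 mm, foot 52 mm, this point 88 mm above the table. The yellow pad's face (76 wide, 28 mm high) stands 49 mm ahead of this point at rest; it sinks up to 16 mm towards the carriage at 0.9 N per mm, then is solid.
- panel: near half of the relief panel being glued: a wooden board 55 (along the lane) x 80 x 12 mm with a white plaster relief on it, 26 mm high in all. Origin: centre of the underside of the near half; x points to the far half (within about 0.06 rad of the closing direction). The panel (both halves, about 0.32 kg) lies loose and flat on the clamp bed in one of the two lanes, between pad and end stop with play at both ends.
- far_half (a point): centre of the plaster face (22 mm above the underside) of the panel's far half, which is as large as the near half; its far edge lies 27.5 mm beyond this point. Two stiff dowels join the halves: a gap of 4 to 8 mm is open at the start and about 2 N closes it; closed, this point lies 55 mm ahead of the near half's origin.
- tile: finished blue glazed tile, 112 (along the lane) x 80 x 16 mm, white and yellow disc on top, lying loose in the other lane. Origin on its underside, 27.5 mm from its near edge. To be left alone.
- glue_pot: small glue jar with orange cap, 34 mm across, 45 mm high, standing at the far end of the clamp bed on its middle line, between the end stops; a bystander
- red_can: open red plastic can, 130 mm across, 150 mm high; a bystander
- green_jar: green paint jar, 68 mm across, 75 mm high; a bystander
- blue_jar: blue paint jar, 68 mm across, 75 mm high; a bystander
- tape_roll: roll of blue tape lying flat, 100 mm across, 25 mm high; a bystander
- brush: paint brush lying on the table; a bystander
- cup: white paper-coloured cup, 72 mm across, 90 mm high; a bystander
There are look-alikes about, which are no part of the job. What is shaped like the panel but pink or turquoise is not meant.

How it is judged (in metres and radians):
At the end, for the whole second after the job is handed in: The panel's halves are closed to under 1.5 mm, the panel lies flat and at rest on the bed, square to the lane within 0.05 rad, and the pad of its lane presses it with 3.5 to 11.5 N after the knob has been let go (((y of panel in the frame of clamp_bed above 0 m and contact force between carriage_left and panel between 3.5 and 11.5 N) or (y of panel in the frame of clamp_bed below 0 m and contact force between carriage_right and panel between 3.5 and 11.5 N)) and x of far_half in the frame of panel below 0.0565 m and linear speed of panel below 0.01 m/s and height (world z) of panel below 0.022 m and angle between panel's own z axis and vertical below 0.05 rad and angle between the x axis of panel and the x axis of clamp_bed, either way round below 0.05 rad); the robot touches nothing.
It fails at once if the panel is squeezed with more than 16 N (contact force between any of carriage_left, carriage_right and panel above 16 N).
It fails at once if the robot touches the panel itself (contact force between any of the fingers, the arm and panel above 1 N).
It fails at once if the other lane's carriage is moved by more than 6 mm ((y of panel in the frame of clamp_bed above 0 m and distance of carriage_right from where it was at the start of the episode above 0.006 m) or (y of panel in the frame of clamp_bed below 0 m and distance of carriage_left from where it was at the start of the episode above 0.006 m)).
It fails at once if the blue tile is moved by more than 6 mm (distance of tile from where it was at the start of the episode above 0.006 m).
It fails at once if a bystander is moved by more than 20 mm (distance of any of glue_pot, red_can, green_jar, blue_jar, tape_roll, brush, cup from where it was at the start of the episode above 0.02 m).
It also fails if it takes over 54 s, if anything falls off the work surface, if the arm or the gripper's body presses on something with over 40 N, if the wrist force passes 120 N, or if a joint passes its speed limit or range.

### The arm

A 6-joint arm with a two-finger parallel gripper is mounted at the origin on the work surface. World frame = base frame: x ahead of the robot, y to its left, z up, the work surface at z = 0. Lengths are in m, angles in degrees, forces in N, time in s.
With the tool pointing down it reaches from about 0.25 to 0.8 m from the base axis. Payload 8.5 kg.
Tool frame: the origin (TCP) lies at the very end of the fingers, on their centre line; the grasp point (between the pads) lies 19 mm behind it; z points along the fingers, y is the line along which they close (so a half turn about z gives the same grasp; the last joint's range is limited). The gripper opens to 85 mm and grips with 20 to 120 N. Pads are 22 mm wide; open, the fingers measure 114 mm over their backs; the gripper's body (76 mm by 85 mm) begins 54 mm behind the grasp point. The pads swing forward as they close: fully open they stand 13 mm farther back than shut.
Start: joints at [69.156, 13.648, -0.773, 75.585, 0, 90], TCP at [0.187, 0.491, 0.231] pointing down, gripper open.
Joint ranges: [-152.45, 152.45], [-59.26, 108.67], [-65.41, 83.53], [-104.44, 129.93], [-82.83, 76.93], [-180, 180]. Speed limits (degrees/s): [127.2, 127.2, 159.86, 180, 180, 180].

### API

Orientations are given as a 3x3 rotation matrix whose columns are the frame's x, y, z axes.
In Python, from bench import manip gives the robot as it stands. Calls block until the motion is done:
- manip.move_pose(position, orientation): joint-space move of the TCP to a pose.
- manip.move_l(position, rate=0.15, attitude=None, force_limit=None): straight line of the TCP; attitude=None keeps the orientation; rate is the mean speed in m/s. With force_limit (N) it stops when the force on the tool has changed by that much, and returns True; else False.
- manip.set_joints(angles): joint-space move.
- manip.move_gripper(opening): finger opening in m; the grip force is fixed at half the most; returns when the fingers have stopped.
- manip.sleep(seconds).
- manip.solve_ik(position, orientation): joint angles nearest the present ones, or None.
- manip.capture(name): name is "side" or "top"; returns the picture (384x512x3 uint8, red, green, blue); there is no depth.
- manip.get_calibration(name): a dict with "vertical_fov" (degrees; the focal length in pixels is half the picture's height over the tangent of half this angle, whatever the lens; pixels are square), "cx", "cy" (the principal point, pixels), "D" ([k1, k2, p1, p2, k3] as OpenCV has them; the pictures are not rectified), "R" (3x3) and "t" (3): a world point X has camera coordinates R X + t. Camera axes: x right, y down, z forward; pixel columns grow to the right and rows downward; lengths in m; the calibration is good to about 2 mm. A picture is of the moment at which its call begins. get_calibration takes no time and is no camera call.
A pose or a line that the arm cannot do raises manip.PlanningError and nothing moves.
- manip.sign_off(): hands the job in; it is judged then, once.
Trained networks look in the newest picture that a camera, given by its name, has taken for a name from the list of things; names that differ only in an ending like _2 or _b are one class to them, and where a whole thing is asked for, a point or a joint stands for the part that bears it (a point fixed in the world has none). Each returns a list of dicts, best first, with "confidence" (0 to 1); they miss things now and then, are a little off and sometimes report something else, mostly with a low value. They report only what shows in the picture. A call takes as long as a camera call. They do not tell look-alikes from the thing itself.
- manip.recognise(thing, camera): "at" ([column, row] as shares, 0 to 1, of the picture: columns of its width, rows of its height, amid what is visible of it).
Readings, each from a call of its own:
- manip.current_time_s(): time.
- manip.current_joints(): joint angles.
- manip.current_qvel(): joint speeds.
- manip.current_joint_torque(): joint torques, N m.
- manip.current_position(): TCP position.
- manip.current_ee_rot(): TCP orientation.
- manip.current_ft_force(): force on the tool from outside, world axes, zero at the start.
- manip.current_torque(): the same for the moment, N m.
- manip.current_finger_gap(): finger opening in m.
- manip.current_gripper_force(): force on a finger pad.
Only numpy, scipy, OpenCV 4.12 (cv2) and the standard library are available. Lean on these libraries where they do the work, as an engineer would, in place of code of your own. Each camera call takes 0.05 s, during which the arm holds its last target. There are 200 camera calls.

## Working session

There is one attempt and no reset: what is moved stays moved. The work goes in short steps, each a Python script; the robot and the scene stay as the last script left them, time stands still between calls to the robot, and variables do not carry over. Pictures are saved under pics/ and viewed, at most 10 in all, crops included, and the job is handed in when it is done.

```bash
mkdir -p pics; cat > h.py <<'E'
import numpy as np, cv2
from bench import manip
def cal(n):
    c=manip.get_calibration(n); f=192/np.tan(np.radians(c["vertical_fov"]/2))
    K=np.array([[f,0,c["cx"]],[0,f,c["cy"]],[0,0,1.]])
    return K,np.array(c["D"],float),np.array(c["R"]),np.array(c["t"])
def ray(n,px,z):
    K,D,R,t=cal(n); u=cv2.undistortPoints(np.array([[px]],float),K,D)[0,0]
    d=R.T@np.array([u[0],u[1],1]); o=-R.T@t
    return o+d*(z-o[2])/d[2]
def proj(n,X):
    K,D,R,t=cal(n); return cv2.projectPoints(np.array(X,float).reshape(-1,3),cv2.Rodrigues(R)[0],t,K,D)[0][:,0]
def snap(n,f=None):
    im=np.array(manip.capture(n)); 
    if f: cv2.imwrite("pics/"+f,im[:,:,::-1])
    return im
E
python3 - <<'E'
from h import *
for n in("top","side"):
    snap(n,n+"0.png")
    print(n,"cam",(-cal(n)[2].T@cal(n)[3]).round(3))
    for th,z in (("knob_left",.088),("knob_right",.088),("carriage_left",.05),("carriage_right",.05),("panel",.04),("far_half",.04),("tile",.034),("clamp_bed",.018),("glue_pot",.06)):
        for r in manip.recognise(th,n)[:3]:
            px=[r["at"][0]*512,r["at"][1]*384]; print(th,round(r["confidence"],2),np.round(px,1),ray(n,px,z).round(3))
E
```

```text
top cam [0.316 0.017 1.276]
knob_left 0.61 [242.8 196.3] [0.52  0.073 0.088]
knob_right 0.66 [298.8 200.9] [ 0.507 -0.075  0.088]
knob_right 0.24 [415.8 166. ] [ 0.602 -0.399  0.088]
carriage_left 0.65 [243.  195.6] [0.528 0.075 0.05 ]
carriage_right 0.84 [296.3 201.3] [ 0.512 -0.071  0.05 ]
panel 0.91 [184.6 138. ] [0.697 0.242 0.04 ]
panel 0.91 [205.6 278.9] [0.303 0.175 0.04 ]
panel 0.87 [336.  278.5] [ 0.302 -0.176  0.04 ]
far_half 0.93 [186.3 145.5] [0.675 0.237 0.04 ]
far_half 0.82 [252.  138.7] [0.693 0.05  0.04 ]
far_half 0.78 [345.3 286.6] [ 0.28  -0.201  0.04 ]
tile 0.58 [300.9 155.2] [ 0.646 -0.087  0.034]
clamp_bed 0.65 [274.5 184.7] [ 0.565 -0.013  0.018]
glue_pot 0.57 [281.8 114.4] [ 0.758 -0.034  0.06 ]
glue_pot 0.45 [413.  166.1] [ 0.608 -0.4    0.06 ]
side cam [ 0.092 -0.667  0.778]
knob_left 0.64 [238.7 191.1] [0.502 0.014 0.088]
knob_right 0.93 [262.  221.5] [ 0.489 -0.121  0.088]
carriage_left 0.81 [239.4 187.7] [0.534 0.064 0.05 ]
carriage_left 0.22 [209.2 136.7] [0.593 0.367 0.05 ]
carriage_right 0.8 [263.5 219.6] [ 0.518 -0.088  0.05 ]
panel 0.97 [159.4 204.7] [0.302 0.137 0.04 ]
panel 0.93 [273.3 178.9] [0.653 0.052 0.04 ]
panel 0.83 [254.7 152. ] [0.687 0.208 0.04 ]
far_half 0.87 [282.4 179. ] [0.678 0.036 0.04 ]
far_half 0.83 [248.7 156.1] [0.655 0.199 0.04 ]
far_half 0.76 [167.3 203.3] [0.324 0.13  0.04 ]
tile 0.62 [300.3 210.2] [ 0.639 -0.102  0.034]
clamp_bed 0.98 [265.  209.1] [ 0.566 -0.029  0.018]
glue_pot 0.66 [318.2 183. ] [ 0.742 -0.058  0.06 ]
glue_pot 0.56 [239.  188.3] [0.526 0.052 0.06 ]
glue_pot 0.48 [372.5 288.8] [ 0.595 -0.415  0.06 ]
```

```bash
python3 -c "
import cv2
for n in('top','side'):
    cv2.imwrite('pics/%s0b.png'%n,cv2.resize(cv2.imread('pics/%s0.png'%n),(800,600),interpolation=cv2.INTER_CUBIC))"
```

```text
(no output)
```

View pics/top0b.png

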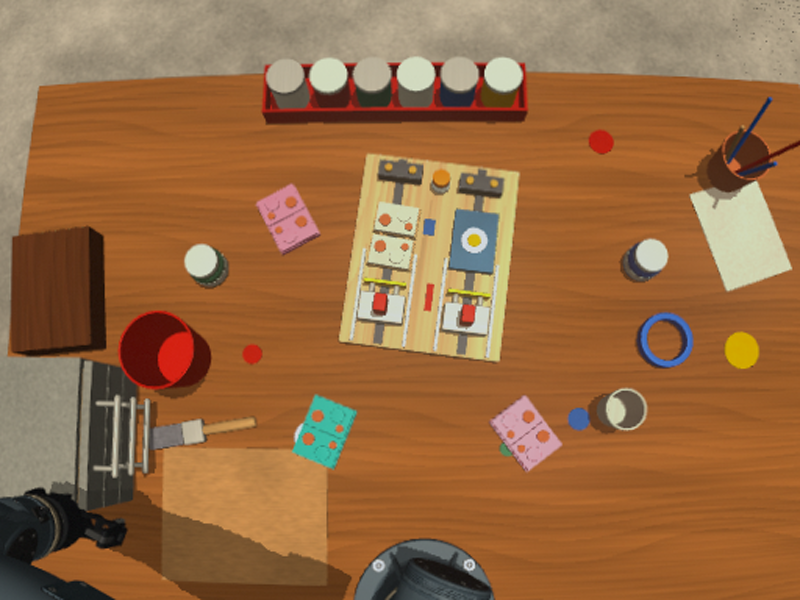

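View pics/side0b.png

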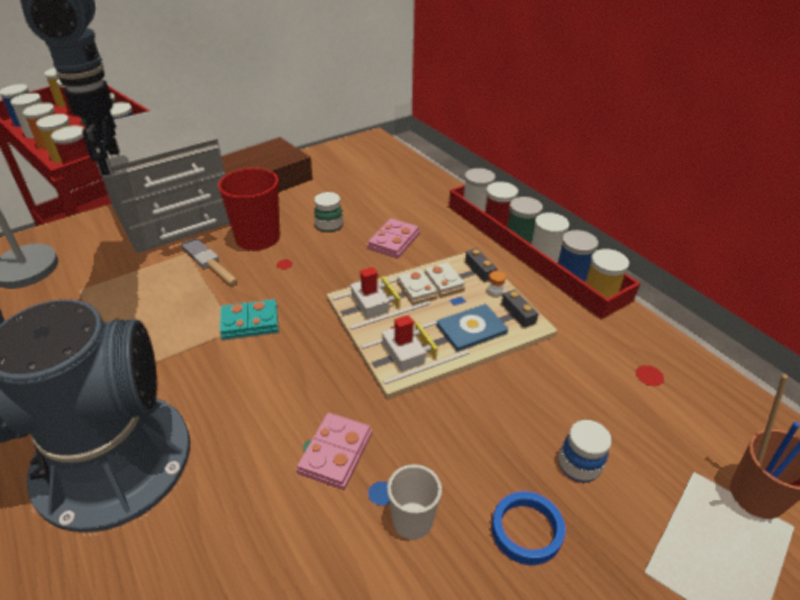

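The top view shows the white panel in the left lane (about 390,235 of 800x600), the left red knob at (380,303) and the end stop at (400,170). The blue tile is in the right lane. The pink and turquoise pieces lie off the bed. Next I'll measure the knob and the bed's yaw precisely.

```bash
python3 - <<'E'
from h import *
from scipy.optimize import least_squares
ims={n:cv2.imread(f"pics/{n}0.png")[:,:,::-1].astype(int) for n in("top","side")}
# bed outline corners (refine in top)
g=cv2.cvtColor(ims["top"].astype(np.uint8),cv2.COLOR_RGB2GRAY)
c0=np.float32([[367,154],[519,172],[499,361],[340,343]])*.64
c=cv2.cornerSubPix(g,c0.reshape(-1,1,2).copy(),(4,4),(-1,-1),(3,50,.01))[:,0]
print(np.abs(c-c0).max(0))
W=np.array([ray("top",p,.018) for p in c]); print(W.round(4))
fl,fr,nr,nl=W
print("sizes",[np.linalg.norm(a-b).round(4) for a,b in((fl,fr),(fr,nr),(nr,nl),(nl,fl))])
v=(fl-nl)+(fr-nr); w=fl-fr+nl-nr; yaw=np.arctan2(v[1],v[0]); print("yaw",yaw,np.arctan2(-w[0],w[1]),"c",W.mean(0))
def red(n,box):
    im=ims[n]; m=(im[...,0]>110)&(im[...,1]<70)&(im[...,2]<70)
    x0,y0,x1,y1=box; mm=np.zeros_like(m); mm[y0:y1,x0:x1]=m[y0:y1,x0:x1]; return mm
bx={"top":(228,180,258,206),"side":(225,166,250,192)}
masks={n:red(n,bx[n]) for n in bx}
for n in masks:
    ys,xs=np.nonzero(masks[n]); print(n,len(xs),xs.min(),xs.max(),ys.min(),ys.max(),xs.mean(),ys.mean())
def hull_c(n,p,yaw):
    R=np.array([[np.cos(yaw),-np.sin(yaw)],[np.sin(yaw),np.cos(yaw)]])
    P=[[*(p+R@[a*.015,b*.011]),z] for a in(-1,1) for b in(-1,1) for z in(.052,.104)]
    h=cv2.convexHull(proj(n,P).astype(np.float32)); M=cv2.moments(h); return np.array([M["m10"],M["m01"]])/M["m00"],M["m00"]
def res(p):
    o=[]
    for n in masks:
        ys,xs=np.nonzero(masks[n]); o+=list(hull_c(n,p,yaw)[0]-[xs.mean(),ys.mean()])
    return np.array(o)
s=least_squares(res,[.515,.07]); print("knob",s.x,"res px",s.fun.round(2),[hull_c(n,s.x,yaw)[1] for n in masks])
R=np.array([[np.cos(yaw),-np.sin(yaw)],[np.sin(yaw),np.cos(yaw)]])
print("knob in bed",R.T@(s.x-W.mean(0)[:2]))
for n,px in(("top",(252,138.7)),("side",(282.4,179))): print("far in bed",R.T@(ray(n,px,.04)-W.mean(0))[:2])
for n in masks:
    x0,y0={"top":(205,85),"side":(200,140)}[n]
    crop=ims[n][y0:y0+150,x0:x0+200].astype(np.uint8)
    cv2.imwrite(f"pics/c_{n}.png",cv2.resize(crop,(800,600),interpolation=cv2.INTER_CUBIC)[:,:,::-1])
E
```

```text
[0.8017578 1.4954987]
[[ 0.8251  0.1036  0.018 ]
 [ 0.788  -0.1838  0.018 ]
 [ 0.4332 -0.135   0.018 ]
 [ 0.4707  0.149   0.018 ]]
sizes [np.float64(0.2898), np.float64(0.3581), np.float64(0.2865), np.float64(0.3573)]
yaw -0.13210682802325688 -0.12984926721395143 c [ 0.62926347 -0.01653765  0.018     ]
top 80 239 247 188 198 242.8375 192.775
side 52 231 241 171 188 235.84615384615384 174.57692307692307
knob [0.5323709  0.07812494] res px [-1.7  -0.58  0.44  3.67] [133.51978148007765, 206.4579116180539]
knob in bed [-0.10851754  0.08107478]
far in bed [0.05463359 0.07477712]
far in bed [0.04080974 0.05840965]
```

View pics/c_top.png

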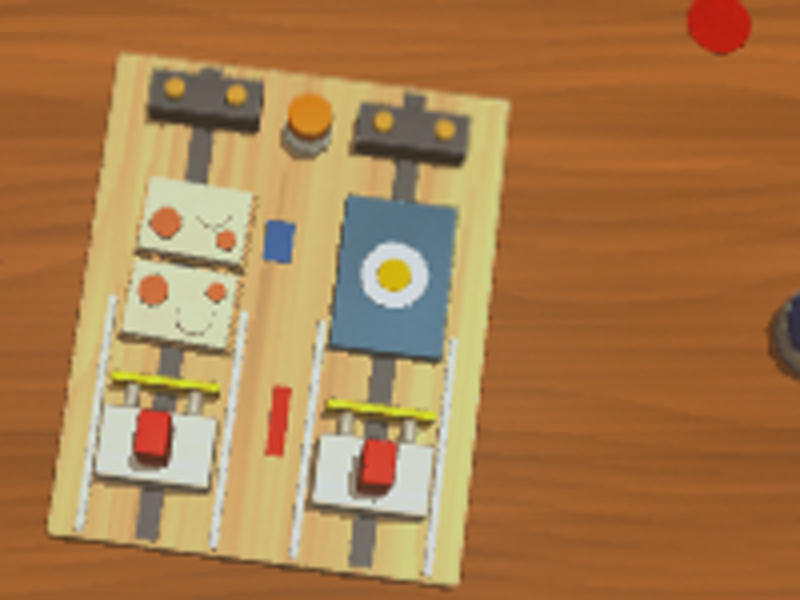

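The enlarged top view shows the left knob whole (its shaded near face was missed by my mask), the halves with a small gap, and free play ahead of and behind the panel. I'll refit the knob with a looser mask.

```bash
cat > k.py <<'E'
from h import *
from scipy.optimize import least_squares
yaw=-.131; C=np.array([.6293,-.0165])
R2=np.array([[np.cos(yaw),-np.sin(yaw)],[np.sin(yaw),np.cos(yaw)]])
def mask(im,box):
    im=im.astype(int); m=(im[...,0]>60)&(im[...,0]>2.2*im[...,1])&(im[...,0]>2.2*im[...,2])
    x0,y0,x1,y1=box; mm=np.zeros(m.shape,np.uint8); mm[y0:y1,x0:x1]=m[y0:y1,x0:x1]
    n,l,s,c=cv2.connectedComponentsWithStats(mm,connectivity=8); i=1+np.argmax(s[1:,4]); return s[i],c[i]
def hull(n,p):
    P=[[*(p+R2@[a*.015,b*.011]),z] for a in(-1,1) for b in(-1,1) for z in(.052,.104)]
    h=cv2.convexHull((proj(n,P)).astype(np.float32)); M=cv2.moments(h); return np.array([M["m10"],M["m01"]])/M["m00"],M["m00"]
def fit(obs,p0):
    s=least_squares(lambda p:np.concatenate([hull(n,p)[0]-obs[n] for n in obs]),p0); return s.x,s.fun
E
python3 - <<'E'
from k import *
for name,bx,p0 in (("L",{"top":(228,180,258,208),"side":(222,166,252,196)},[.52,.07]),("R",{"top":(285,185,312,214),"side":(245,200,275,225)},[.5,-.08])):
    obs={}
    for n in bx:
        s,c=mask(cv2.imread(f"pics/{n}0.png")[:,:,::-1],bx[n]); obs[n]=c; print(n,s,c.round(1))
    for o in (obs,{"top":obs["top"]},{"side":obs["side"]}):
        p,f=fit(o,p0); print(name,p.round(4),f.round(2),"bed",(R2.T@(p-C)).round(4),[round(hull(n,p)[1]) for n in obs])
E
```

```text
top [239 187   9  12  87] [242.8 192.9]
side [231 171  11  17 149] [235.8 178.8]
L [0.5296 0.0746] [-0.4   0.29  0.29  0.33] bed [-0.1108  0.0773] [133, 208]
L [0.5304 0.0735] [-0.  0.] bed [-0.1099  0.0764] [133, 208]
L [0.5296 0.0764] [-0.01  0.02] bed [-0.111   0.0791] [133, 207]
top [295 195   9  11  84] [299.2 200. ]
side [253 202  12  18 173] [257.9 210.6]
R [ 0.5082 -0.0762] [-0.12  0.85  0.47  0.61] bed [-0.1122 -0.0751] [130, 247]
R [ 0.5105 -0.0767] [ 0.04 -0.01] bed [-0.1099 -0.0752] [131, 247]
R [ 0.5085 -0.0736] [-0. -0.] bed [-0.1123 -0.0724] [130, 246]
```

View pics/c_side.png

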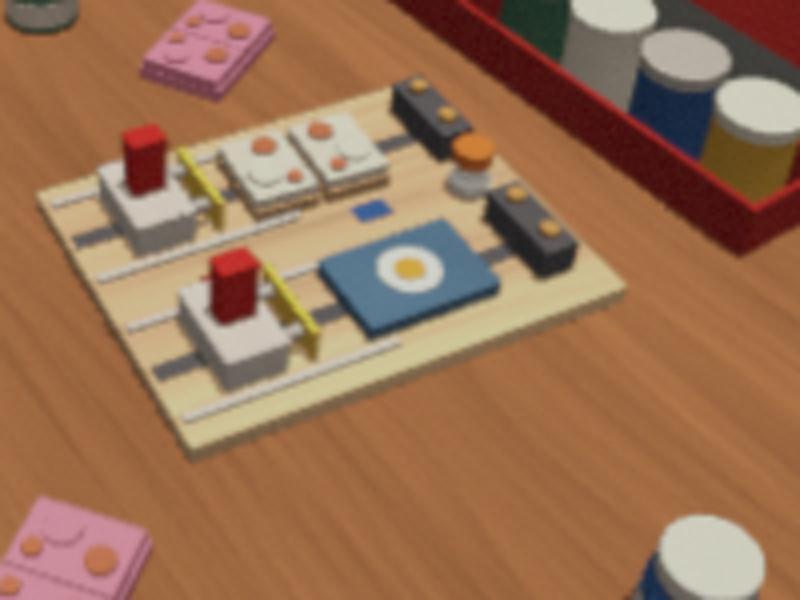

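```bash
python3 - <<'E'
from k import *
d=np.array([*R2[:,0],0]); l=np.array([*R2[:,1],0]); z=np.array([0,0,-1.])
p=np.array([.529,.0742,.070])
best=None
for s in(1,-1):
    O=np.column_stack([np.cross(s*l,z),s*l,z]); q=manip.solve_ik(p,O); print(s,q)
    if q is not None and (best is None or abs(q[5])<abs(best[1][5])): best=(O,q)
O=best[0]
manip.move_pose(p+[0,0,.11],O)
manip.move_gripper(.06)
print(manip.move_l(p,.1,force_limit=8))
f0=manip.current_ft_force(); print(f0)
manip.move_gripper(0.0)
print("gap",manip.current_finger_gap(),"grip",manip.current_gripper_force(),"f",manip.current_ft_force(),"pos",manip.current_position(),"t",manip.current_time_s())
snap("side","g_s.png"); im=cv2.imread("pics/g_s.png")[140:290,190:390]; cv2.imwrite("pics/g_sc.png",cv2.resize(im,(800,600),interpolation=cv2.INTER_CUBIC))
E
```

```text
1 [  7.98448171  20.53545927 -15.95674344  53.50779729   0.
  15.49022883]
-1 [   7.98448171   20.53545927  -15.95674344   53.50779729    0.
 -164.50977117]
False
[-0.41221053  0.24536183 -0.6241111 ]
gap 0.02115429805852554 grip 59.42160129547119 f [-1.78830641 -8.55366879  7.50742768] pos [0.52906033 0.07276191 0.07067286] t 5.0083
```

View pics/g_sc.png

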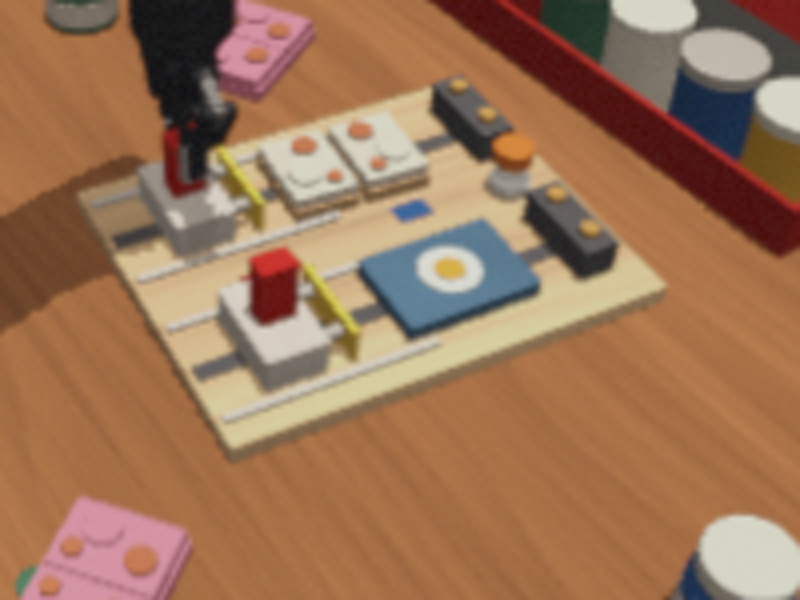

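The fingers hold the left knob (crop 185,165) and nothing else is touched. I'll push most of the free travel, then step forward while logging force.

```bash
python3 - <<'E'
from k import *
d=np.array([*R2[:,0],0]); l=np.array([*R2[:,1],0])
for px,z in(((256,116.2),.018),((256,112.7),.048)): print("stop bed x",(R2.T@(ray("top",px,z)[:2]-C)).round(4))
p0=np.array(manip.current_position()); np.save("p0.npy",p0)
manip.move_l(p0,.02); print(manip.current_ft_force())
for s in list(np.arange(4,45,8))+list(range(45,53)):
    manip.move_l(p0+d*s/1000,.02 if s<45 else .01)
    f=np.array(manip.current_ft_force()); a=np.array(manip.current_position())-p0
    print(s,"adv %.2f lat %.2f"%(a@d*1e3,a@l*1e3),"F %.2f lat %.2f z %.2f"%(f@d,f@l,f[2]))
print(manip.current_time_s())
E
```

```text
stop bed x [0.1305 0.0736]
stop bed x [0.1304 0.0731]
[-0.21050941 -1.05544307  0.14809395]
4 adv 1.96 lat -0.08 F -9.35 lat -0.65 z 7.06
12 adv 9.74 lat -0.11 F -10.56 lat -0.40 z 7.81
20 adv 17.73 lat -0.15 F -9.99 lat -1.00 z 7.41
28 adv 25.71 lat -0.15 F -10.61 lat -1.71 z 7.68
36 adv 33.39 lat -0.17 F -11.06 lat 0.42 z 8.43
44 adv 41.31 lat -0.17 F -11.46 lat -1.67 z 9.30
45 adv 42.06 lat -0.20 F -12.69 lat -0.49 z 10.46
46 adv 43.01 lat -0.18 F -12.90 lat -1.80 z 9.49
47 adv 43.97 lat -0.17 F -13.59 lat -0.98 z 9.90
48 adv 44.99 lat -0.18 F -13.69 lat -1.35 z 10.34
49 adv 45.96 lat -0.19 F -13.21 lat -1.02 z 9.36
50 adv 46.97 lat -0.19 F -13.79 lat -0.62 z 9.94
51 adv 47.97 lat -0.21 F -14.83 lat -0.57 z 10.28
52 adv 48.97 lat -0.17 F -12.94 lat -1.19 z 9.55
10.4083
```

```bash
python3 - <<'E'
from k import *
d=np.array([*R2[:,0],0]); p0=np.load("p0.npy")
for s in range(53,87):
    manip.move_l(p0+d*s/1000,.01)
    f=np.mean([manip.current_ft_force() for _ in range(3)],0); a=np.array(manip.current_position())-p0
    print(s,"%.2f F %.2f"%(a@d*1e3,f@d))
    if f@d<-17: break
print(manip.current_time_s())
n="top"; im=snap(n,"m_t.png"); cv2.imwrite("pics/m_tc.png",cv2.resize(im[85:235,205:405,::-1],(800,600),interpolation=cv2.INTER_CUBIC))
n="side"; im=snap(n,"m_s.png"); cv2.imwrite("pics/m_sc.png",cv2.resize(im[140:290,190:390,::-1],(800,600),interpolation=cv2.INTER_CUBIC))
E
```

```text
53 49.99 F -14.29
54 50.96 F -12.48
55 52.00 F -12.71
56 52.98 F -13.24
57 53.94 F -13.17
58 54.99 F -14.13
59 55.97 F -13.95
60 57.00 F -12.90
61 58.01 F -13.37
62 58.98 F -13.71
63 59.98 F -13.81
64 60.99 F -13.89
65 61.99 F -12.73
66 62.99 F -13.44
67 64.01 F -12.72
68 64.97 F -14.30
69 66.00 F -12.89
70 67.02 F -13.18
71 68.01 F -12.65
72 69.00 F -13.37
73 70.03 F -12.47
74 71.02 F -13.02
75 71.97 F -13.88
76 73.01 F -14.39
77 73.97 F -12.84
78 74.98 F -12.64
79 75.99 F -13.28
80 77.01 F -13.26
81 77.99 F -13.32
82 78.97 F -13.45
83 79.80 F -13.51
84 80.67 F -14.33
85 81.62 F -14.57
86 82.61 F -14.36
18.9083
```

View pics/m_sc.png

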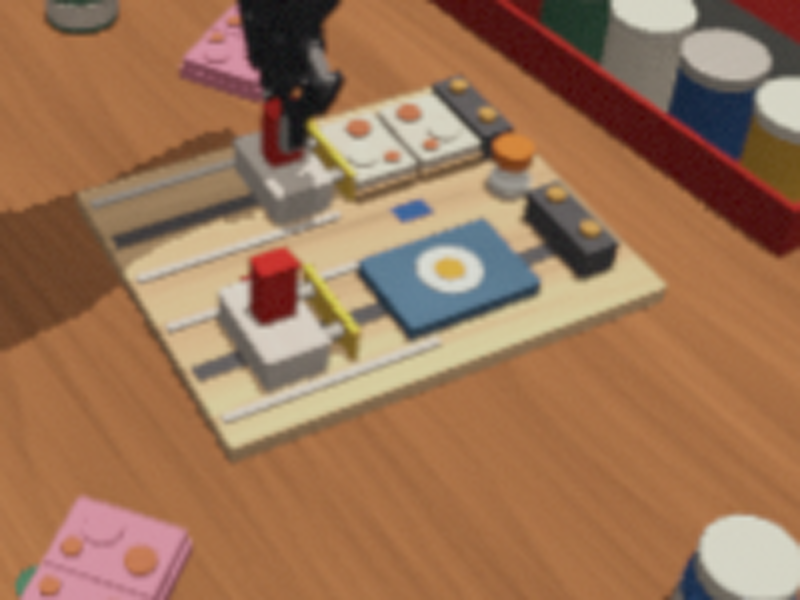

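The panel is in the lane, its far edge is about at the stop, and force has just begun to rise. I'll continue in 1 mm steps, also tracking the arm's lag, which is a cleaner force signal.

```bash
python3 - <<'E'
from k import *
d=np.array([*R2[:,0],0]); p0=np.load("p0.npy")
for s in range(87,92):
    manip.move_l(p0+d*s/1000,.01)
    f=np.mean([manip.current_ft_force() for _ in range(3)],0); a=(np.array(manip.current_position())-p0)@d*1e3
    print(s,"%.2f lag %.2f F %.2f"%(a,s-a,f@d))
    if s-a>4.3 or f@d<-18.5: break
print(manip.current_time_s())
E
```

```text
87 83.61 lag 3.39 F -15.54
88 84.63 lag 3.37 F -15.43
89 85.61 lag 3.39 F -15.01
90 86.62 lag 3.38 F -14.92
91 87.61 lag 3.39 F -15.00
20.2583
```

```bash
python3 - <<'E'
from k import *
d=np.array([*R2[:,0],0]); p0=np.load("p0.npy")
for s in range(92,101):
    manip.move_l(p0+d*s/1000,.01)
    f=np.mean([manip.current_ft_force() for _ in range(3)],0); a=(np.array(manip.current_position())-p0)@d*1e3
    print(s,"%.2f lag %.2f F %.2f"%(a,s-a,f@d))
    if s-a>4.1 or f@d<-18: break
print(manip.current_time_s())
for n,(x,y) in {"side":(190,140),"top":(205,85)}.items():
    im=snap(n,f"n_{n}.png"); cv2.imwrite(f"pics/n_{n}c.png",cv2.resize(im[y:y+150,x:x+200,::-1],(800,600),interpolation=cv2.INTER_CUBIC))
E
```

```text
92 88.46 lag 3.54 F -15.80
93 89.31 lag 3.69 F -16.69
94 90.15 lag 3.85 F -17.33
95 90.94 lag 4.06 F -17.73
96 91.78 lag 4.22 F -17.83
21.5083
```

View pics/n_sidec.png

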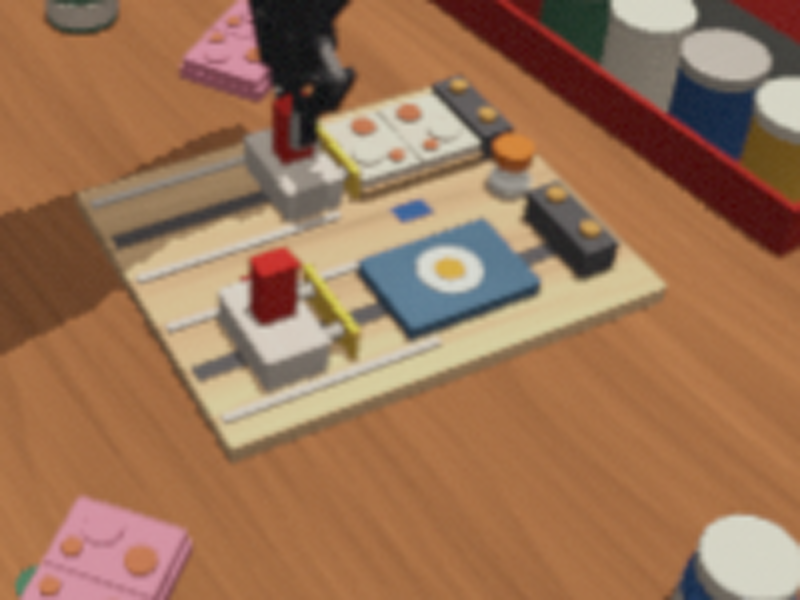

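The halves are closed and against the stop. Three estimates of the pad force (slope, lag and force) agree on about 6.5 to 7 N. I'll unload the arm, let go, retreat upwards and check.

```bash
python3 - <<'E'
from k import *
d=np.array([*R2[:,0],0]); p0=np.load("p0.npy")
manip.move_l(p0+d*.093,.02); a=(np.array(manip.current_position())-p0)@d*1e3
print("%.2f"%a,np.array(manip.current_ft_force())@d)
p=np.array(manip.current_position())
manip.move_gripper(.06)
print(manip.current_position(),manip.current_ft_force())
manip.move_l(np.array(manip.current_position())+[0,0,.12],.1)
manip.set_joints([69.156,13.648,-.773,75.585,0,90]); manip.sleep(.5)
print(manip.current_time_s())
obs={}
for n,b in {"top":(235,150,275,190),"side":(240,150,285,190)}.items():
    im=snap(n,f"e_{n}.png"); s,c=mask(im,b); obs[n]=c; print(n,s,c)
q,f=fit(obs,[.61,.06]); print("knob",q,f.round(2),"bed",R2.T@(q-C))
im=cv2.imread("pics/e_top.png")[85:235,205:405]; cv2.imwrite("pics/e_c.png",cv2.resize(im,(800,600),interpolation=cv2.INTER_CUBIC))
E
```

```text
91.75 -7.428908483330107
[0.62149247 0.06065717 0.07064179] [-0.06249685  0.20411114  0.18240729]
26.4083
top [243 154   9  11  83] [247.37349398 159.1686747 ]
side [258 163  11  17 147] [262.92517007 170.72789116]
knob [0.62302287 0.063015  ] [-0.49  0.13  0.89  0.04] bed [-0.01661005  0.07801374]
```

View pics/e_c.png

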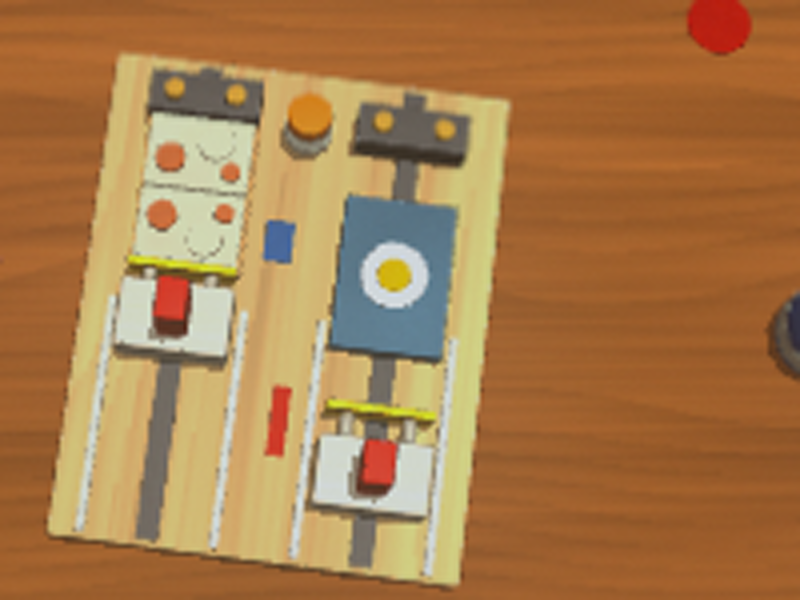

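The last view shows the halves closed against the stop, square, with the pad sunk part way, and the tile and right carriage unmoved. Total travel less gap closure gives about 8 mm of sink, or about 7 N, matching the force reading. I'm handing it in.

```bash
python3 -c "
from bench import manip
print(manip.sign_off())"
```

```text
the job is handed in; nothing more can be done
None
```

The job is handed in: the left-lane panel is closed up, square against the end stop and left clamped at an estimated 7 N, with the arm clear and the tile and right carriage unmoved. No verdict was returned; a rougher camera measurement put the pad force nearer 11 N, still inside the 3.5 to 11.5 N band.

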